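# Rehang the glass door of a mineral display cabinet

### The arm

A 7-joint arm with a two-finger parallel gripper is mounted at the origin on the work surface. World frame = base frame: x ahead of the robot, y to its left, z up, the work surface at z = 0. Lengths are in m, angles in rad, forces in N, time in s.
With the tool pointing down it reaches from about 0.4 to 0.85 m from the base axis. Payload 10.4 kg.
Tool frame: the origin (TCP) lies on the centre line of the jaws, within the pads' length; the fingertips stand 11 mm ahead of it and the grasp point (between the pads) lies 8 mm behind it; z points along the fingers, y is the line along which they close (so a half turn about z gives the same grasp; the last joint's range is limited). The gripper opens to 87 mm and grips with 3 to 60 N. Pads are 19 mm wide; open, the fingers measure 117 mm over their backs; the gripper's body (75 mm by 190 mm) begins 51 mm behind the grasp point.
Start: joints at [-1.173, 0.332, -0.065, 1.46, 0.022, 1.35, -0.088], TCP at [0.255, 0.571, 0.234] pointing down, gripper open.
Joint ranges: [-2.6, 2.6], [-0.5, 2.12], [-1.47, 1.34], [0.16, 2.42], [-1.27, 4.41], [0.06, 2.06], [-2.6, 2.6]. Speed limits (rad/s): [2.22, 2.22, 2.79, 2.79, 3.14, 3.14, 3.14].

### API

Orientations are given as a unit quaternion [x, y, z, w].
In Python, from bench import r gives the robot as it stands.
- The arm moves only by the shell command python3 -m pendant 'ROWS' [OPENING] [FORCE]. ROWS is JSON, a list of rows, each a list of 4 numbers: the shift along the tool's x, y, z in m, then the turn about the tool's z in rad. A call has 1 to 8 rows; each row shifts and turns the commanded pose from where the row before left it, along the tool's axes as they then stand; what a row does not reach is not made up. A row lasts 1/12 s, in which the tool goes at most 41.7 mm and 7.16 degrees, less where a joint would pass 70% of its speed; a pose out of reach is approached as far as the arm can. A call with a gripper value outside its range is refused whole. OPENING is the opening, from 0 (shut) to 1 (fully open), set as the call begins (- or left out, the last holds). The fingers move at their own pace and stop on an object; FORCE is the grip in N (left out, the last holds). Time passes only in rows, so rows that do not move let the fingers close. It gives the time, the measured TCP pose, the force, the opening and the grip force at its end, in the units of the state.
- r.read_state(): the state, without advancing time (a new reading comes with each control period).
- r.camera(name): name is "scene" or "side" or "wrist"; returns a dict with "img" (400x640x3 uint8, red, green, blue), "camera_matrix" (3x3 intrinsics, pixels), "xyz" and "attitude" of the camera in the world. Camera axes: x right, y down, z forward; pixel columns grow to the right and rows downward; lengths in m; the calibration is good to about 2 mm. A picture is of the moment at which its call begins. There is no depth.
- r.close_job(): hands the job in; it is judged then, once.
Trained networks look in the newest picture that a camera, given by its name, has taken for a name from the list of things; names that differ only in an ending like _2 or _b are one class to them, and where a whole thing is asked for, a point or a joint stands for the part that bears it (a point fixed in the world has none). Each returns a list of dicts, best first, with "score" (0 to 1); they miss things now and then, are a little off and sometimes report something else, mostly with a low value. They report only what shows in the picture. A call takes as long as a camera call. They do not tell look-alikes from the thing itself.
- r.outline_of(thing, camera): "mask" (400x640 bool, what is visible of it) and "bbox" ([centre column, centre row, width, height] in pixels, round what is visible of it).
The state is a dict: "time": time; "joint_positions": joint angles; "joint_vel": joint speeds; "joint_torque": joint torques, N m; "ee_pos": TCP position; "eef_rot": TCP orientation; "ft_force": force on the tool from outside, world axes, zero at the start; "torque": the same for the moment, N m; "width": finger opening in m; "grip_force": force on a finger pad.
Only numpy, scipy, OpenCV 4.12 (cv2) and the standard library are available. Lean on these libraries where they do the work, as an engineer would, in place of code of your own. Each camera call takes 0.05 s, during which the arm holds its last target. There are 200 camera calls.

### The job

The glazed door of the small mineral cabinet is waiting in the grooved stand: hang it back on its two lift-off hinges. Hold it upright and well open (about square to the cabinet front), feel for both hinge pins at once and lower it gently until both knuckles are fully home, without forcing the glass, then let go and swing it gently shut against the cabinet. Leave the jar, the ore lump and the hammer where they are.

Things in the scene. Friction and masses are not known exactly. Their poses are not given: they have to be found in the camera images.
- cabinet: Fixed wooden cabinet of minerals, 140 deep (x) x 210 wide (y) x 232 mm high; origin: centre of its underside. Open front: plane x = -70 mm, facing its -x. Hinge pins at its front -y edge. The closed door covers the front with its axes parallel to the cabinet's and its underside 20 mm above the table; the cabinet's front edges stop it (2.5 to 7.5 mm behind the door).
- pin_low (a point): Foot of the lower hinge pin (where the knuckle's mouth seats) IF its plate were slid fully in: (-84, -104.5, 55) mm in the cabinet frame. Upright steel pin, 8 mm diameter, 20 mm long, flat tip, on a 17 mm barrel. The plate is screwed on through slots: the real pin stands 2 to 9 mm further out (cabinet -y) and up to 2.5 mm either way along cabinet x, unreported: find it by feel.
- pin_high (a point): The same for the upper hinge pin: (-84, -104.5, 165) mm in the cabinet frame. It is like the lower one and on the same rigid plate, so off by exactly as much and always straight above it, 110 mm higher. The plate does not shift under load.
- door: Loose glazed door, 18 thick (x) x 200 wide (y) x 190 mm high, 0.36 to 0.56 kg, wooden frame of 28 mm members; origin: centre of its underside; balances at mid-width. Outer face -x, with a brass knob (18 mm, 19 mm out) on the +y stile at mid-height. Knuckles beyond the -y edge. Starts upright in the stand; take it by the top rail. Its glass cracks above 40 N of push or knock on the cabinet or pins.
- knuckle_low (a point): Centre of the lower mouth of the lower hinge knuckle: (0, -110, 35) mm in the door frame. The knuckle is an upright steel tube, 19 mm outside, 10 mm bore right through, 22 mm long. A light touch of 3 to 6 N is enough when feeling for the pins; more turns the door in the grip.
- knuckle_high (a point): The same for the upper knuckle: (0, -110, 145) mm in the door frame. Hung, the door turns about the pins with slight friction and stays where it is left; its yaw is the cabinet's yaw plus the opening angle, as its +y edge swings out to the cabinet's -x.
- stand: Fixed wooden stand 110 (x) x 140 (y) mm; the door stands on its 14 mm base in a felt-lined groove along y, 22 mm wide, between four posts that rise to 50 mm. Origin: centre of its underside.
- jar: Bystander: specimen jar, 48 mm diameter, 75 mm high; origin: centre of its underside.
- ore: Bystander: grey ore lump, about 60 mm; origin at its underside.
- hammer: Bystander: hammer, 260 mm long, lying on the table along its x.
There are look-alikes about, which are no part of the job. Several things have the shape of the door; the one meant has the colours described above.

How it is judged:
On the way:
1. both knuckles are fully down on their pins, the door let go and hanging well open (more than 35 degrees) (horizontal distance between knuckle_low and pin_low below 0.0108 m and horizontal distance between knuckle_high and pin_high below 0.0108 m and z of knuckle_low in the frame of pin_low between -0.004 and 0.004 m and z of knuckle_high in the frame of pin_high below 0.004 m and angle between door's own z axis and vertical below 0.06 rad and angle between the y axis of door and the y axis of cabinet, either way round above 0.61 rad and contact force between the fingers and door below 0.5 N), for 0.3 s.
At the end, for the whole second after the job is handed in: The door hangs on both pins with its knuckles fully home (within 4 mm of their seats), upright within 3.4 degrees, swung shut within 4.6 degrees of the cabinet front, at rest (horizontal distance between knuckle_low and pin_low below 0.0108 m and horizontal distance between knuckle_high and pin_high below 0.0108 m and z of knuckle_low in the frame of pin_low between -0.004 and 0.004 m and z of knuckle_high in the frame of pin_high below 0.004 m and angle between door's own z axis and vertical below 0.06 rad and angle between the y axis of door and the y axis of cabinet, either way round below 0.08 rad and y of door in the frame of cabinet above -0.03 m and linear speed of door below 0.01 m/s and angular speed of door below 0.05 rad/s); the robot touches nothing.
It fails at once if the door is pressed or knocked against the cabinet or its pins with more than 40 N (contact force between door and cabinet above 40 N).
It fails at once if a bystander is moved more than 25 mm (distance of any of jar, ore, hammer from where it was at the start of the episode above 0.025 m).
It also fails if it takes over 72 s, if anything falls off the work surface, if the arm or the gripper's body presses on something with over 40 N, if the wrist force passes 120 N, or if a joint passes its speed limit or range.

## Working session

There is one attempt and no reset: what is moved stays moved. The work goes in short steps, Python scripts to look and compute and a shell command to move; the robot and the scene stay as the last step left them, time stands still between calls to the robot, and variables do not carry over. Pictures are saved under pics/ and viewed, at most 10 in all, crops included, and the job is handed in when it is done.

```bash
mkdir -p pics; ls; python3 - <<'E'
from bench import r
import cv2,numpy as np
s=r.read_state(); print({k:np.round(v,3) for k,v in s.items()})
ims=[]
for c in ["scene","side"]:
    d=r.camera(c); cv2.imwrite(f"pics/{c}0.png",d["img"][:,:,::-1])
    print(c,np.round(d["camera_matrix"],1).tolist(),np.round(d["xyz"],4),np.round(d["attitude"],4))
    for t in ["door","cabinet","stand","jar","ore","hammer"]:
        for o in r.outline_of(t,c)[:3]: print(t,round(o["score"],2),np.round(o["bbox"]))
E
```

```text
pics
{'time': np.float64(0.0), 'joint_positions': array([-1.173,  0.333, -0.065,  1.461,  0.022,  1.35 , -0.089]), 'joint_vel': array([-0.   , -0.001,  0.001,  0.001, -0.002,  0.   ,  0.001]), 'joint_torque': array([-0.0000e+00, -6.2324e+01,  2.5000e-02, -3.8991e+01, -6.1000e-02,
        4.0000e-02,  0.0000e+00]), 'ee_pos': array([0.255, 0.57 , 0.233]), 'eef_rot': array([ 0.209,  0.978, -0.001, -0.   ]), 'ft_force': array([ 0.007, -0.449, -0.206]), 'torque': array([ 0.005,  0.003, -0.026]), 'grip_force': np.float64(0.0), 'width': np.float64(0.087)}
scene [[413.1, 0.0, 318.8], [0.0, 413.1, 201.8], [0.0, 0.0, 1.0]] [1.3493 0.3091 0.7881] [ 0.5104  0.7427 -0.3568 -0.2462]
door 0.98 [467. 156.  20.  59.]
door 0.96 [282. 276.  31. 126.]
door 0.95 [439. 217. 100.  64.]
cabinet 0.61 [224. 180. 107. 118.]
stand 0.87 [439. 252.  56.  27.]
jar 0.83 [372. 283.  25.  36.]
jar 0.35 [441. 216. 100.  58.]
ore 0.67 [376. 194.  28.  20.]
hammer 0.47 [290. 161.  26.   6.]
hammer 0.25 [225. 181. 107. 117.]
side [[424.2, 0.0, 316.7], [0.0, 424.2, 204.3], [0.0, 0.0, 1.0]] [ 1.0105 -0.5054  1.1433] [ 0.8873  0.3498 -0.1075 -0.2806]
door 0.84 [374. 151.  29.  83.]
door 0.83 [395. 270.  90.  45.]
door 0.72 [326. 110.  53.  63.]
stand 0.62 [372. 167.  40.  40.]
jar 0.59 [398. 219.  19.  28.]
ore 0.79 [301. 176.  24.  21.]
ore 0.66 [250. 278.  92. 126.]
hammer 0.96 [185. 249.  70.  76.]
hammer 0.37 [300. 177.  29.  22.]
```

View pics/scene0.png

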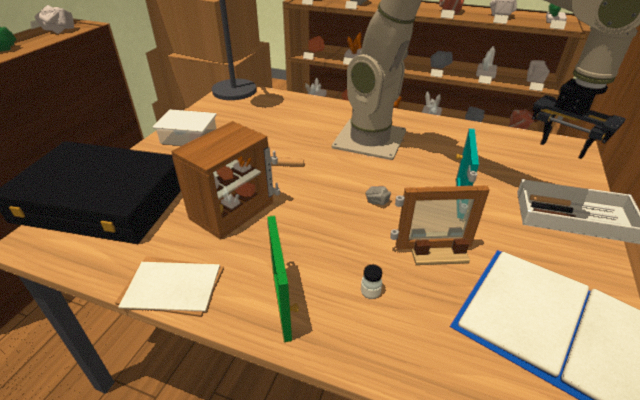

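View pics/side0.png

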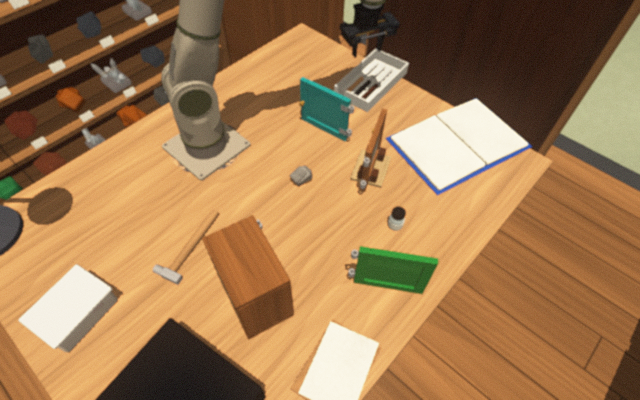

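```bash
python3 - <<'E'
import cv2,numpy as np
a=cv2.imread("pics/scene0.png");b=cv2.imread("pics/side0.png")
def c(im,x,y,w=133,h=100): return cv2.resize(im[y:y+h,x:x+w],(400,300),interpolation=cv2.INTER_CUBIC)
m=np.vstack([np.hstack([c(a,165,135,),c(a,375,170)]),np.hstack([c(b,190,220,160,120),c(b,320,100)])])
cv2.imwrite("pics/m1.png",m)
E
```

```text
(no output)
```

View pics/m1.png

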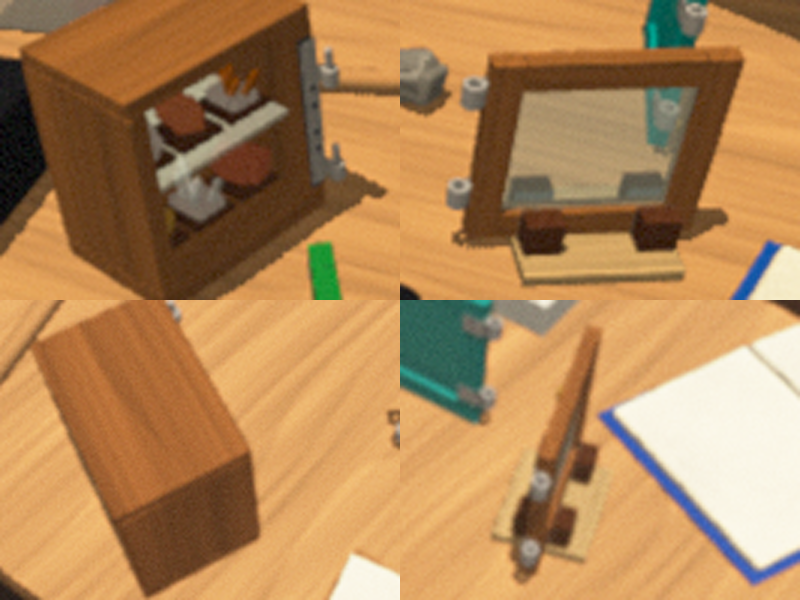

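```bash
cat > h.py <<'E'
import numpy as np
from scipy.optimize import least_squares
from scipy.spatial.transform import Rotation as R
CAM={"scene":(413.1,318.8,201.8,[1.3493,.3091,.7881],[.5104,.7427,-.3568,-.2462]),
"side":(424.2,316.7,204.3,[1.0105,-.5054,1.1433],[.8873,.3498,-.1075,-.2806])}
def proj(c,P):
    f,cx,cy,t,q=c
    p=(np.asarray(P)-t)@R.from_quat(q).as_matrix()
    return np.c_[f*p[:,0]/p[:,2]+cx,f*p[:,1]/p[:,2]+cy]
def place(v,P,z=0):
    P=np.asarray(P)/1000.; c,s=np.cos(v[2]),np.sin(v[2])
    return np.c_[v[0]+c*P[:,0]-s*P[:,1],v[1]+s*P[:,0]+c*P[:,1],P[:,2]+z]
def fit(obs,v0,z=0):
    def res(v): return np.concatenate([(proj(CAM[k],place(v,P,z))-np.array(px)).ravel() for k,P,px in obs])
    o=least_squares(res,v0,loss="soft_l1"); return o.x,res(o.x).reshape(-1,2)
E
python3 - <<'E'
from h import *
s=1/3.0075
def px(o,sc,l): return [(o[0]+(x)*sc,o[1]+(y)*sc) for x,y in l]
cab=[("scene",[(-70,-105,232),(-70,105,232),(70,105,232),(-70,-105,0),(70,105,0)],px((165,135),s,[(308,5),(125,110),(22,50),(323,205),(72,250)])),
("side",[(-70,105,232),(70,105,232),(70,-105,232),(-70,105,0),(70,105,0)],px((190,220),.4,[(250,152),(115,220),(35,45),(258,238),(150,296)]))]
v,e=fit(cab,[.5,-.2,-1.5]); print("cab",v,np.round(e,1).tolist())
door=[("scene",[(9,-100,190),(9,100,190),(9,-100,0),(-9,-100,190),(-9,100,190),(0,-110,167),(0,-110,57)],px((375,170),s,[(90,67),(338,62),(67,238),(91,52),(341,48),(74,82),(58,185)])),
("side",[(-9,100,190),(9,100,190),(-9,-100,190),(9,-100,190),(0,-110,167),(0,-110,57)],px((320,100),s,[(190,25),(201,32),(140,160),(155,168),(141,178),(130,245)]))]
d,e=fit(door,[.5,.3,0],.014); print("door",d,np.round(e,1).tolist())
for w in (d[2],): 
    print("top centre",d[:2])
pl=place(v,[(-84,-104.5-5.5,55)]); print("pin nominal mid",pl, "range slid dirs -y:", place(v,[(0,-1000,0)])-place(v,[(0,0,0)]))
from bench import r
S=r.read_state(); m=R.from_quat(S["eef_rot"]).as_matrix(); print(np.round(m,3)); 
for t in ["jar","ore"]:
    o=[(r.outline_of(t,c)+[None])[0] for c in ("scene",)]
    b=o[0]["bbox"]; f,cx,cy,tt,q=CAM["scene"]
    ray=R.from_quat(q).apply([(b[0]-cx)/f,(b[1]+b[3]/2*.7-cy)/f,1]); print(t,np.array(tt)-ray*tt[2]/ray[2])
E
```

```text
cab [ 0.56228701 -0.26671894 -1.88321851] [[0.6, -0.5], [-0.4, -1.1], [-1.6, -0.7], [1.4, 0.2], [-0.5, 1.5], [1.7, -1.0], [-0.0, -0.2], [-1.2, -1.1], [2.0, 0.3], [-1.0, 1.6]]
door [0.51213367 0.31322092 0.40170778] [[0.8, -0.2], [2.9, -0.2], [-1.2, 0.7], [-1.1, 0.2], [-0.8, -0.1], [-0.1, 0.3], [-0.1, 0.0], [-0.2, -0.3], [1.6, -1.3], [-0.9, -1.5], [-0.0, -2.6], [-0.0, 0.8], [0.1, 1.2]]
top centre [0.51213367 0.31322092]
pin nominal mid [[ 0.48343052 -0.15297513  0.055     ]] range slid dirs -y: [[-0.95159187  0.30736447  0.        ]]
[[-0.913  0.409  0.   ]
 [ 0.409  0.913  0.   ]
 [ 0.     0.    -1.   ]]
jar [0.71435693 0.20414643 0.        ]
ore [0.36149506 0.12083064 0.        ]
```

```bash
cat >> h.py <<'E'
def tool(S):
    m=R.from_quat(S["eef_rot"]).as_matrix(); return np.r_[S["ee_pos"],np.arctan2(m[1,1],m[0,1])],m
def plan(S,tx,ty,tz,ang,vmax=.035):
    """suggested rows from the measured pose to world x,y,z with tool-y direction ang"""
    p,m=tool(S); d=np.array([tx,ty,tz])-p[:3]; da=(ang-p[3]+np.pi/2)%np.pi-np.pi/2
    n=max(1,int(np.ceil(max(np.linalg.norm(d)/vmax,abs(da)/.115)))); rows=[];M=R.from_matrix(m)
    for i in range(n):
        v=M.inv().apply(d/n); rows.append([*np.round(v,4).tolist(),round(-da/n,4)]); M=M*R.from_rotvec([0,0,-da/n])
    return rows
def go(*a):
    from bench import r
    S=r.read_state(); print("t",S["time"],"tool",np.round(tool(S)[0],4),"F",np.round(S["ft_force"],2),"w",round(float(S["width"]),4))
    rows=plan(S,*a)
    for i in range(0,len(rows),8): print(rows[i:i+8])
E
python3 -c "
from h import *; go(.512,.313,.29,.4017)"
```

```text
t 0.8 tool [0.2553 0.5705 0.2336 1.15  ] F [-0.75 -0.35  0.2 ] w 0.087
[[-0.0309, -0.0118, -0.0051, np.float64(0.068)], [-0.0316, -0.0097, -0.0051, np.float64(0.068)], [-0.0322, -0.0075, -0.0051, np.float64(0.068)], [-0.0326, -0.0053, -0.0051, np.float64(0.068)], [-0.0329, -0.0031, -0.0051, np.float64(0.068)], [-0.033, -0.0009, -0.0051, np.float64(0.068)], [-0.033, 0.0014, -0.0051, np.float64(0.068)], [-0.0329, 0.0036, -0.0051, np.float64(0.068)]]
[[-0.0325, 0.0059, -0.0051, np.float64(0.068)], [-0.0321, 0.0081, -0.0051, np.float64(0.068)], [-0.0314, 0.0102, -0.0051, np.float64(0.068)]]
```

```bash
python3 -m pendant '[[-0.031,-0.012,-0.005,0.068],[-0.0316,-0.01,-0.005,0.068],[-0.032,-0.0075,-0.005,0.068],[-0.0326,-0.005,-0.005,0.068],[-0.033,-0.003,-0.005,0.068],[-0.033,-0.001,-0.005,0.068],[-0.033,0.0014,-0.005,0.068],[-0.033,0.0036,-0.005,0.068]]' 1
python3 -m pendant '[[-0.0325,0.006,-0.005,0.068],[-0.032,0.008,-0.005,0.068],[-0.0314,0.010,-0.005,0.068],[0,0,0,0],[0,0,0,0]]'
python3 - <<'E'
from bench import r
from h import *
import cv2
d=r.camera("wrist"); cv2.imwrite("pics/w1.png",d["img"][:,:,::-1]); S=r.read_state()
print(tool(S)[0],d["camera_matrix"].tolist(),d["xyz"],d["attitude"])
for o in r.outline_of("door","wrist"): print(o["score"],o["bbox"])
P=place([.5121,.3132,.4017],[(9,-100,190),(9,100,190),(-9,-100,190),(-9,100,190)],.014)
K=d["camera_matrix"]; print(proj((K[0,0],K[0,2],K[1,2],d["xyz"],d["attitude"]),P))
E
```

```text
time: 1.47
ee_pos: [0.443, 0.3817, 0.274]
eef_rot: [0.465, 0.885, 0.0, 0.0]
ft_force: [0.4, 0.9, 0.6]
width: 0.087
grip_force: 0.0
time: 1.88
ee_pos: [0.5134, 0.311, 0.2889]
eef_rot: [0.553, 0.833, 0.0, 0.0]
ft_force: [-0.3, 0.9, 0.1]
width: 0.0871
grip_force: 0.0
[0.51202464 0.3127192  0.28851152 0.40153841] [[310.15164505439657, 0.0, 316.25373648851706], [0.0, 310.15164505439657, 199.15691437562847], [0.0, 0.0, 1.0]] [0.48656959 0.37843035 0.43967161] [0.97183378 0.19574991 0.02596157 0.12863544]
0.93 [116.2, 43.0, 227.1, 86.0]
0.67 [442.4, 397.1, 20.5, 5.3]
0.64 [306.8, 192.9, 38.2, 244.0]
[[325.01527751 316.4862983 ]
 [325.91594504  71.71489614]
 [304.47521339 316.56166265]
 [300.51220342  71.82786843]]
```

View pics/w1.png

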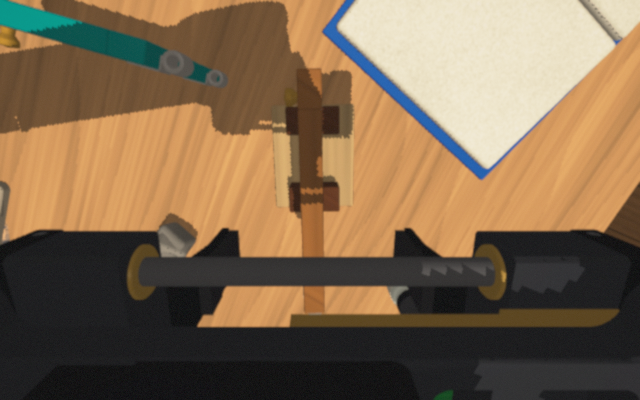

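```bash
python3 -c "
from h import *; go(.5098,.3155,.186,.414)"
```

```text
t 1.9833 tool [0.5113 0.3137 0.2883 0.4035] F [-0.08 -0.02  0.07] w 0.087
[[0.0007, -0.0002, 0.0341, np.float64(-0.0035)], [0.0007, -0.0002, 0.0341, np.float64(-0.0035)], [0.0007, -0.0002, 0.0341, np.float64(-0.0035)]]
```

```bash
python3 -m pendant '[[0.001,0,0.028,-0.004],[0.001,0,0.025,-0.004],[0.001,0,0.025,-0.003],[0,0,0.015,0],[0,0,0.01,0],[0,0,0,0],[0,0,0,0]]' 1
python3 -m pendant '[[0,0,0,0],[0,0,0,0],[0,0,0,0],[0,0,0,0],[0,0,0,0],[0,0,0,0],[0,0,0,0],[0,0,0,0]]' 0 50
python3 -c "
from h import *; go(.5098,.3155,.186,.414)"
```

```text
time: 2.57
ee_pos: [0.5103, 0.3164, 0.1859]
eef_rot: [0.546, 0.837, 0.0, -0.0]
ft_force: [0.9, -0.2, -0.0]
width: 0.0867
grip_force: 0.0
time: 3.23
ee_pos: [0.5107, 0.3156, 0.1856]
eef_rot: [0.547, 0.837, 0.0, -0.0]
ft_force: [0.7, 0.2, -0.0]
width: 0.0415
grip_force: 0.0
t 3.2333 tool [0.5107 0.3156 0.1856 0.4129] F [ 0.67  0.15 -0.05] w 0.0415
[[0.0003, -0.0009, -0.0004, np.float64(-0.0011)]]
```

```bash
python3 -m pendant '[[0,0,0,0],[0,0,0,0],[0,0,0,0],[0,0,0,0],[0,0,0,0],[0,0,0,0]]' 0 50
python3 -m pendant '[[0,0,-0.005,0],[0,0,-0.01,0],[0,0,-0.02,0],[0,0,-0.03,0],[0,0,-0.025,0],[0,0,-0.005,0],[0,0,0,0],[0,0,0,0]]' 0 50
python3 - <<'E'
from bench import r
from h import *
import cv2
K={}
for c in ("scene","side","wrist"):
    d=r.camera(c); cv2.imwrite(f"pics/{c}2.png",d["img"][:,:,::-1])
a=cv2.imread("pics/scene2.png")[100:250,340:540];b=cv2.imread("pics/side2.png")[50:200,300:440]
cv2.imwrite("pics/m2.png",np.hstack([cv2.resize(a,(400,300)),cv2.resize(b,(280,300))]))
S=r.read_state(); print(tool(S)[0],S["ft_force"],S["torque"],S["width"])
# plan to hang: pin nominal
v=np.array([.5623,-.2667,-1.8832]); print(place(v,[(-84,-104.5-5.5,55)]))
E
```

```text
time: 3.73
ee_pos: [0.5105, 0.3155, 0.1855]
eef_rot: [0.547, 0.837, -0.0, -0.0]
ft_force: [-1.2, -0.9, 1.8]
width: 0.0178
grip_force: 49.9
time: 4.4
ee_pos: [0.5105, 0.3155, 0.2797]
eef_rot: [0.547, 0.837, -0.0, -0.0]
ft_force: [-0.7, -0.8, -4.4]
width: 0.0175
grip_force: 49.8
[0.51006996 0.31530087 0.27872397 0.41309243] [-0.04296146  0.02357547 -3.91182063] [-0.04592582  0.02390234  0.01957361] 0.017630591550536385
[[ 0.4834414  -0.15295765  0.055     ]]
```

View pics/m2.png

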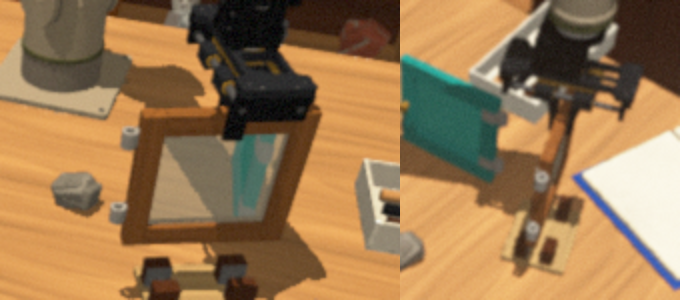

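```bash
cat >> h.py <<'E'
def onz(c,px,z):
    f,cx,cy,t,q=CAM[c]; ray=R.from_quat(q).apply([(px[0]-cx)/f,(px[1]-cy)/f,1]); return np.array(t)+ray*(z-t[2])/ray[2]
CAB=np.array([.5623,-.2667,-1.8832])
E
python3 - <<'E'
from h import *
s=1/3.0075
for n,p,z in [("hi tip",(327,50),.185),("lo tip",(337,147),.075),("hi foot",(329,70),.165),("lo foot",(338,167),.055)]:
    print(n,onz("scene",(165+p[0]*s,135+p[1]*s),z))
for dx,dy in [(-2.5,-2),(2.5,-2),(-2.5,-9),(2.5,-9),(0,-5.5)]: print(dx,dy,place(CAB,[(-84+dx,-104.5+dy,0)])[0,:2])
print("knuck scene",onz("scene",(405,165.5),.2745),onz("scene",(399.5,204),.1645))
print("knuck side",onz("side",(371,138),.2745),onz("side",(366.5,164),.1645))
print("knuck by tool",place([.5102,.3154,.413],[(0,-110,0)]))
print("green",onz("scene",(290,336),0),onz("scene",(272,218),.19),onz("side",(357,250),.19),onz("side",(437,260),.19))
E
```

```text
hi tip [ 0.48172433 -0.15543824  0.185     ]
lo tip [ 0.48089015 -0.15319277  0.075     ]
hi foot [ 0.48386567 -0.15382774  0.165     ]
lo foot [ 0.48620221 -0.15094128  0.055     ]
-2.5 -2 [ 0.48754036 -0.15165437]
2.5 -2 [ 0.48600363 -0.15641236]
-2.5 -9 [ 0.48087918 -0.14950294]
2.5 -9 [ 0.47934245 -0.15426093]
0 -5.5 [ 0.4834414  -0.15295765]
knuck scene [0.55769031 0.2133331  0.2745    ] [0.55824051 0.21472757 0.1645    ]
knuck side [0.55654062 0.21358292 0.2745    ] [0.556657   0.21114379 0.1645    ]
knuck by tool [[0.55434948 0.2146487  0.        ]]
green [0.88640422 0.06599224 0.        ] [ 0.74065041 -0.03393049  0.19      ] [ 0.73211941 -0.04741667  0.19      ] [0.89749294 0.06825818 0.19      ]
```

```bash
python3 -c "
from h import *; go(.5344,.0095,.279,-.312)"
```

```text
t 4.55 tool [0.5101 0.3153 0.2787 0.4131] F [-0.04  0.02 -3.91] w 0.0176
[[-0.0322, -0.0112, 0.0, np.float64(0.0806)], [-0.033, -0.0085, 0.0, np.float64(0.0806)], [-0.0336, -0.0059, 0.0, np.float64(0.0806)], [-0.0339, -0.0031, 0.0, np.float64(0.0806)], [-0.0341, -0.0004, 0.0, np.float64(0.0806)], [-0.034, 0.0024, 0.0, np.float64(0.0806)], [-0.0337, 0.0051, 0.0, np.float64(0.0806)], [-0.0332, 0.0078, 0.0, np.float64(0.0806)]]
[[-0.0325, 0.0104, 0.0, np.float64(0.0806)]]
```

```bash
python3 -m pendant '[[-0.008,-0.003,0,0.02],[-0.016,-0.0055,0,0.04],[-0.02,-0.006,0,0.05],[-0.024,-0.006,0,0.06],[-0.025,-0.0055,0,0.06],[-0.025,-0.004,0,0.06],[-0.025,-0.002,0,0.06],[-0.025,-0.0005,0,0.06]]'
python3 -m pendant '[[-0.025,0.001,0,0.06],[-0.025,0.0025,0,0.06],[-0.024,0.004,0,0.06],[-0.022,0.005,0,0.05],[-0.018,0.005,0,0.04],[-0.01,0.003,0,0.03],[-0.004,0.001,0,0.01],[0,0,0,0]]'
python3 -c "
from h import *; go(.5344,.0095,.235,-.312)"
```

```text
time: 5.22
ee_pos: [0.5183, 0.1405, 0.2807]
eef_rot: [0.709, 0.706, 0.0, -0.0]
ft_force: [-0.5, 0.8, -4.1]
width: 0.0174
grip_force: 49.8
time: 5.88
ee_pos: [0.5237, 0.0131, 0.2805]
eef_rot: [0.807, 0.59, 0.0, -0.0]
ft_force: [-0.9, -0.0, -3.9]
width: 0.0174
grip_force: 49.8
t 5.8833 tool [ 0.5237  0.0131  0.2805 -0.3083] F [-0.86 -0.03 -3.89] w 0.0174
[[-0.0001, 0.0057, 0.0227, np.float64(0.0018)], [-0.0001, 0.0057, 0.0227, np.float64(0.0018)]]
```

```bash
python3 -m pendant '[[0,0.004,0.01,0.003],[0,0.004,0.018,0],[0,0.003,0.015,0],[0,0,0.003,0],[0,0,0,0],[0,0,0,0]]'
python3 -c "
from h import *; go(.516,-.0476,.235,-.312)"
```

```text
time: 6.38
ee_pos: [0.5342, 0.0111, 0.2347]
eef_rot: [0.807, 0.59, -0.0, -0.0]
ft_force: [0.4, 0.5, -2.9]
width: 0.0176
grip_force: 49.8
t 6.3833 tool [ 0.5342  0.0111  0.2347 -0.3086] F [ 0.37  0.5  -2.95] w 0.0176
[[-0.0307, 0.0002, -0.0002, np.float64(0.0017)], [-0.0307, 0.0003, -0.0002, np.float64(0.0017)]]
```

```bash
python3 -m pendant '[[-0.01,0,0,0.002],[-0.02,0,0,0.001],[-0.02,0,0,0],[-0.009,0,0,0],[-0.002,0,0,0],[0,0,0,0],[0,0,0,0]]'
python3 - <<'E'
from bench import r
from h import *
import cv2
for c in ("scene","side"):
    d=r.camera(c); cv2.imwrite(f"pics/{c}3.png",d["img"][:,:,::-1])
a=cv2.imread("pics/scene3.png")[110:210,235:335];b=cv2.imread("pics/side3.png")[180:280,220:320]
cv2.imwrite("pics/m3.png",np.hstack([cv2.resize(x,(400,400),interpolation=cv2.INTER_CUBIC) for x in (a,b)]))
S=r.read_state(); print(tool(S)[0],S["ft_force"],S["torque"],S["width"])
E
```

```text
time: 6.97
ee_pos: [0.5157, -0.0468, 0.2348]
eef_rot: [0.808, 0.589, 0.0, -0.0]
ft_force: [0.2, 0.1, -3.2]
width: 0.0176
grip_force: 49.8
[ 0.51566815 -0.04658773  0.23457458 -0.31136271] [ 0.95168639 -0.12941887 -4.11131767] [-0.05163373  0.08505651  0.034393  ] 0.017628825630248635
```

View pics/m3.png

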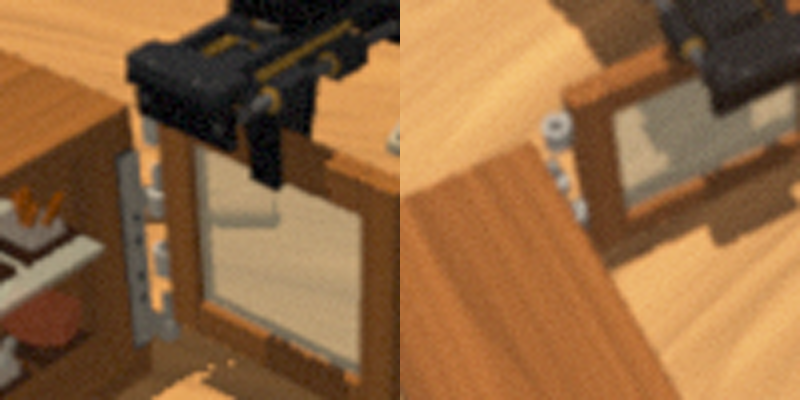

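```bash
python3 -m pendant '[[0,0,0.005,0],[0,0,0.007,0],[0,0,0.004,0],[0,0,0.002,0],[0,0,0,0]]'
python3 -m pendant '[[0,0,0.001,0],[0,0,0.001,0],[0,0,0,0]]'
python3 -m pendant '[[0,0,0.001,0],[0,0,0,0]]'
python3 -m pendant '[[0,0,0.001,0],[0,0,0,0]]'
python3 -m pendant '[[0,0,0.001,0],[0,0,0,0]]'
```

```text
time: 7.48
ee_pos: [0.515, -0.0477, 0.2157]
eef_rot: [0.809, 0.588, -0.001, -0.0]
ft_force: [-0.7, 0.2, -4.1]
width: 0.0175
grip_force: 49.8
time: 7.73
ee_pos: [0.5154, -0.0478, 0.2145]
eef_rot: [0.809, 0.588, 0.0, -0.0]
ft_force: [-0.4, -0.4, -3.9]
width: 0.0179
grip_force: 49.8
time: 7.9
ee_pos: [0.5154, -0.0478, 0.2135]
eef_rot: [0.809, 0.588, 0.0, -0.0]
ft_force: [-0.0, -0.1, -3.7]
width: 0.0176
grip_force: 49.8
time: 8.07
ee_pos: [0.5153, -0.0478, 0.2124]
eef_rot: [0.809, 0.588, 0.0, -0.0]
ft_force: [0.1, 0.3, -4.9]
width: 0.0176
grip_force: 49.8
time: 8.23
ee_pos: [0.5153, -0.0478, 0.2114]
eef_rot: [0.809, 0.588, -0.0, -0.0]
ft_force: [-0.2, 0.0, -4.1]
width: 0.0173
grip_force: 49.8
```

```bash
for i in 1; do python3 -m pendant '[[0,0,0.001,0],[0,0,0,0]]' | grep -E "ee_pos|ft"; done
python3 -m pendant '[[0,0,0.0007,0],[0,0,0,0]]'| grep -E "ee_pos|ft"
python3 -m pendant '[[0,0,0.0007,0],[0,0,0,0]]'| grep -E "ee_pos|ft"
python3 -m pendant '[[0,0,0.0007,0],[0,0,0,0]]'| grep -E "ee_pos|ft"; python3 -c "
from bench import r;S=r.read_state();print(S['ft_force'],S['torque'])"
```

```text
ee_pos: [0.5155, -0.0477, 0.2106]
ft_force: [-0.2, 0.2, -1.5]
ee_pos: [0.5156, -0.0476, 0.2101]
ft_force: [0.1, -0.4, 0.5]
ee_pos: [0.5157, -0.0475, 0.2095]
ft_force: [-0.9, 2.0, 3.1]
ee_pos: [0.5157, -0.0473, 0.2087]
ft_force: [0.7, 4.4, 3.9]
[0.65965272 4.3718862  3.86120524] [ 0.16453938  0.15277428 -0.02194087]
```

```bash
python3 -m pendant '[[0,0,-0.002,0],[0,0,-0.002,0],[0,0,0,0],[0,0,0,0]]'| grep -E "ee_pos|ft"
python3 - <<'E'
from bench import r
from h import *
import cv2
def f():
    S=r.read_state(); return np.r_[S["ft_force"],S["torque"]]
L=[]
for c in ("scene","side","wrist","scene"):
    d=r.camera(c); L.append(f()); cv2.imwrite(f"pics/{c}4.png",d["img"][:,:,::-1])
print(np.mean(L,0).round(3),np.std(L,0).round(3),tool(r.read_state())[0])
a=cv2.imread("pics/scene4.png")[110:210,250:350];b=cv2.imread("pics/wrist4.png")
cv2.imwrite("pics/m4.png",np.hstack([cv2.resize(a,(400,400),interpolation=cv2.INTER_CUBIC),b[:,40:440]]))
E
```

```text
ee_pos: [0.515, -0.0482, 0.2121]
ft_force: [1.2, -0.0, -3.0]
[ 1.560e-01 -5.850e-01 -3.804e+00 -1.010e-01  4.900e-02 -3.000e-03] [0.243 0.426 0.457 0.029 0.017 0.028] [ 0.51519699 -0.04789925  0.21219129 -0.31314681]
```

View pics/m4.png

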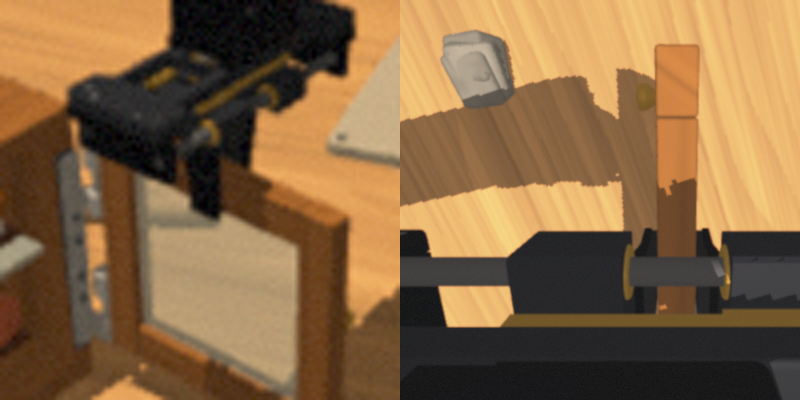

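```bash
cat > chk.py <<'E'
from bench import r
from h import *
import sys
S=r.read_state();p,m=tool(S);F=S["ft_force"];f=m.T@F;print(round(S["time"],2),"z %.4f"%p[2],"xy",p[:2].round(4),"Fz %.1f"%F[2],"Ftool xy",f[:2].round(1),"T",(m.T@S["torque"]).round(2))
sys.exit(bool(p[2]<.2090 or np.hypot(*f[:2])>5 or F[2]>3))
E
P="python3 -m pendant"; C="python3 chk.py"
python3 -m pendant '[[0,0,0.0015,0],[0,0,0,0],[0,0,0,0]]'>/dev/null; $C && python3 -m pendant '[[0.0006,0,0,0],[0.0006,0,0,0],[0,0.0006,0,0],[0,0.0006,0,0]]'>/dev/null; $C && python3 -m pendant '[[-0.0008,0,0,0],[-0.0008,0,0,0],[-0.0008,0,0,0]]' >/dev/null; $C && python3 -m pendant '[[0,-0.0008,0,0],[0,-0.0008,0,0],[0,-0.0008,0,0]]' >/dev/null; $C && python3 -m pendant '[[0.0009,0,0,0],[0.0009,0,0,0],[0.0009,0,0,0],[0.0009,0,0,0]]' >/dev/null; $C && python3 -m pendant '[[0,0.0009,0,0],[0,0.0009,0,0],[0,0.0009,0,0],[0,0.0009,0,0]]' >/dev/null; $C
```

```text
9.68 z 0.2107 xy [ 0.5152 -0.0478] Fz -4.9 Ftool xy [-0.3 -0.6] T [ 0.05 -0.03  0.01]
10.02 z 0.2110 xy [ 0.517 -0.047] Fz -3.4 Ftool xy [-1. -0.] T [ 0.06 -0.04  0.05]
10.27 z 0.2109 xy [ 0.5161 -0.0494] Fz -4.0 Ftool xy [0.3 0.4] T [ 0.08 -0.09 -0.08]
10.52 z 0.2109 xy [ 0.5137 -0.0485] Fz -4.1 Ftool xy [-1.1  0.1] T [ 0.02 -0.08 -0.01]
10.85 z 0.2110 xy [ 0.515 -0.045] Fz -4.5 Ftool xy [0.  0.5] T [ 0.   -0.11  0.02]
11.18 z 0.2109 xy [ 0.5185 -0.0463] Fz -3.8 Ftool xy [-0.8  0.1] T [ 0.07 -0.07 -0.02]
```

```bash
C="python3 chk.py"
python3 -m pendant '[[0,0,0.0005,0],[0,0,0,0]]' >/dev/null;$C; python3 -m pendant '[[0,0,0.0005,0],[0,0,0,0]]' >/dev/null;$C;python3 -m pendant '[[0,0,0.0005,0],[0,0,0,0]]' >/dev/null;$C && python3 -m pendant '[[0,0,0.0004,0],[0,0,0,0]]' >/dev/null;$C
```

```text
11.35 z 0.2103 xy [ 0.5184 -0.0463] Fz -4.0 Ftool xy [ 0.7 -0.6] T [-0.01 -0.12 -0.01]
11.52 z 0.2099 xy [ 0.5184 -0.0463] Fz -2.3 Ftool xy [ 0.1 -0.7] T [ 0.06 -0.17 -0.04]
11.68 z 0.2096 xy [ 0.5185 -0.0462] Fz -1.5 Ftool xy [ 0.1 -0.8] T [ 0.17 -0.29  0.03]
11.85 z 0.2093 xy [ 0.5186 -0.0462] Fz 0.9 Ftool xy [0.5 0.2] T [ 0.24 -0.21  0.02]
```

```bash
sed -i 's/p\[2\]<.2090/p[2]<.2086 or F[2]<-3.2/; s/>5 or/>3.5 or/' chk.py; C="python3 chk.py"
python3 -m pendant '[[-0.0008,0,-0.0002,0],[-0.0008,0,0,0],[-0.0008,0,0,0]]' >/dev/null;$C && python3 -m pendant '[[-0.0008,0,0,0],[-0.0008,0,0,0],[-0.0008,0,0,0]]' >/dev/null;$C && python3 -m pendant '[[0,-0.0006,0,0],[0,-0.0006,0,0],[0.0008,0,0,0],[0.0008,0,0,0]]' >/dev/null;$C && python3 -m pendant '[[0.0008,0,0,0],[0.0008,0,0,0],[0.0008,0,0,0],[0.0008,0,0,0]]' >/dev/null;$C && python3 -m pendant '[[0,-0.0006,0,0],[0,-0.0006,0,0],[-0.0008,0,0,0],[-0.0008,0,0,0]]' >/dev/null;$C && python3 -m pendant '[[-0.0008,0,0,0],[-0.0008,0,0,0],[-0.0008,0,0,0],[-0.0008,0,0,0]]' >/dev/null;$C
```

```text
12.1 z 0.2095 xy [ 0.5179 -0.0481] Fz 2.0 Ftool xy [ 2.7 -0.7] T [ 0.13  0.35 -0.01]
12.35 z 0.2094 xy [ 0.5171 -0.0506] Fz 1.5 Ftool xy [3.6 0.4] T [ 0.03  0.44 -0.05]
12.35 z 0.2094 xy [ 0.5171 -0.0506] Fz 1.5 Ftool xy [3.6 0.4] T [ 0.03  0.44 -0.05]
12.35 z 0.2094 xy [ 0.5171 -0.0506] Fz 1.5 Ftool xy [3.6 0.4] T [ 0.03  0.44 -0.05]
12.35 z 0.2094 xy [ 0.5171 -0.0506] Fz 1.5 Ftool xy [3.6 0.4] T [ 0.03  0.44 -0.05]
12.35 z 0.2094 xy [ 0.5171 -0.0506] Fz 1.5 Ftool xy [3.6 0.4] T [ 0.03  0.44 -0.05]
```

```bash
C="python3 chk.py"
python3 -m pendant '[[0,0,-0.003,0],[0.007,-0.001,0,0],[0.008,-0.001,0,0],[0.004,-0.0004,0,0],[0,0,0.003,0],[0,0,0.004,0],[0,0,0.002,0],[0,0,0,0]]' >/dev/null;$C; python3 -m pendant '[[-0.0008,0,0,0],[-0.0008,0,0,0],[0,0,0,0]]' >/dev/null;$C;  python3 -m pendant '[[-0.0008,0,0,0],[0,0,0,0]]' >/dev/null;$C
```

```text
13.02 z 0.2023 xy [ 0.52   -0.0323] Fz -4.3 Ftool xy [-0.2  0.3] T [ 0.02 -0.13 -0.03]
13.27 z 0.2034 xy [ 0.52   -0.0339] Fz -4.2 Ftool xy [ 0.2 -0.1] T [ 0.09 -0.06 -0.03]
13.43 z 0.2033 xy [ 0.5197 -0.0345] Fz -4.6 Ftool xy [0.5 0.8] T [ 0.02 -0.08 -0.02]
```

```bash
sed 's/^sys.exit.*/sys.exit(bool(np.hypot(*f[:2])>2.2 or F[2]>-1))/' chk.py > lat.py; C="python3 lat.py"
python3 -m pendant '[[-0.0008,0,0,0],[0,0,0,0]]' >/dev/null;$C && python3 -m pendant '[[-0.0008,0,0,0],[0,0,0,0]]' >/dev/null;$C && python3 -m pendant '[[-0.0008,0,0,0],[0,0,0,0]]' >/dev/null;$C && python3 -m pendant '[[-0.0008,0,0,0],[0,0,0,0]]' >/dev/null;$C && python3 -m pendant '[[-0.0008,0,0,0],[0,0,0,0]]' >/dev/null;$C && python3 -m pendant '[[-0.0008,0,0,0],[0,0,0,0]]' >/dev/null;$C && python3 -m pendant '[[-0.0008,0,0,0],[0,0,0,0]]' >/dev/null;$C
```

```text
13.6 z 0.2033 xy [ 0.5194 -0.0352] Fz -3.2 Ftool xy [ 0.3 -0.5] T [-0.02 -0.06 -0.01]
13.77 z 0.2032 xy [ 0.5192 -0.036 ] Fz -3.9 Ftool xy [0.6 0.9] T [-0.   -0.04 -0.01]
13.93 z 0.2032 xy [ 0.519  -0.0367] Fz -3.7 Ftool xy [-1.  -0.4] T [ 0.09 -0.07  0.03]
14.1 z 0.2032 xy [ 0.5187 -0.0375] Fz -3.4 Ftool xy [0.8 0.5] T [ 0.04 -0.1   0.06]
14.27 z 0.2032 xy [ 0.5185 -0.0382] Fz -2.8 Ftool xy [ 0.9 -0.1] T [ 0.05 -0.09  0.05]
14.43 z 0.2034 xy [ 0.5184 -0.0386] Fz -3.7 Ftool xy [ 1.  -0.3] T [0.07 0.28 0.03]
14.6 z 0.2035 xy [ 0.5183 -0.0391] Fz -3.0 Ftool xy [ 3.5 -0.4] T [0.13 0.84 0.05]
```

```bash
C="python3 lat.py"
python3 -m pendant '[[-0.0006,0,0,0],[0,0,0,0]]' >/dev/null;$C;python3 -m pendant '[[-0.0006,0,0,0],[0,0,0,0]]' >/dev/null;$C;
```

```text
14.77 z 0.2036 xy [ 0.5182 -0.0394] Fz -0.1 Ftool xy [4.8 0.1] T [0.16 1.27 0.02]
14.93 z 0.2037 xy [ 0.5182 -0.0395] Fz 0.2 Ftool xy [ 6.3 -0.8] T [0.23 1.55 0.07]
```

```bash
C="python3 lat.py"
python3 -m pendant '[[0,0,0,0],[0,0,0,0],[0,0,0,0]]' 0 20 >/dev/null;$C;python3 -m pendant '[[-0.0005,0,0,0],[0,0,0,0],[0,0,0,0]]' >/dev/null;$C
```

```text
15.18 z 0.2036 xy [ 0.5181 -0.0396] Fz -0.6 Ftool xy [ 4.9 -0.1] T [0.21 1.33 0.12]
15.43 z 0.2037 xy [ 0.5181 -0.0397] Fz -0.4 Ftool xy [ 7.  -1.2] T [0.21 1.58 0.11]
```

```bash
C="python3 lat.py"
python3 -m pendant '[[0,0,0,0],[0,0,0,0],[0,0,0,0]]' 0 12 >/dev/null;$C; python3 -m pendant '[[0,0,0,0],[0,0,0,0],[0,0,0,0]]' 0 12 >/dev/null;$C; python3 -c "
from bench import r
import cv2
for c in ('scene','side'): cv2.imwrite(f'pics/{c}5.png',r.camera(c)['img'][:,:,::-1])
"; $C
```

```text
15.68 z 0.2037 xy [ 0.5181 -0.0397] Fz -0.8 Ftool xy [ 6.7 -0.2] T [0.19 1.61 0.1 ]
15.93 z 0.2037 xy [ 0.5181 -0.0397] Fz -0.2 Ftool xy [7.  0.1] T [0.23 1.65 0.11]
16.03 z 0.2037 xy [ 0.5181 -0.0397] Fz 0.8 Ftool xy [ 6.4 -0.5] T [0.19 1.61 0.04]
```

```bash
cat > tilt.py <<'E'
from h import *
import cv2,sys
def edge(img,cam,A,B,w=7):
    """fit line to strongest edge near projected segment A-B; return offset px at A and B (perp.)"""
    g=cv2.GaussianBlur(cv2.imread(img),(0,0),.8).astype(float); a,b=proj(CAM[cam],np.array([A,B])); t=(b-a)/np.linalg.norm(b-a); n=np.array([-t[1],t[0]])
    s=np.linspace(.1,.9,60); u=np.arange(-w,w+.01,.25); o=[]
    for k in s:
        p=a+(b-a)*k+u[:,None]*n
        v=cv2.remap(g.astype(np.float32),p[:,0].astype(np.float32)[:,None],p[:,1].astype(np.float32)[:,None],cv2.INTER_LINEAR)[:,0]
        d=np.linalg.norm(np.gradient(v,axis=0),axis=1)
        j=np.argmax(d); sl=slice(max(0,j-5),j+6); o.append((u[sl]*d[sl]).sum()/d[sl].sum())
    o=np.array(o); k=np.ones(60,bool)
    for _ in range(5):
        c=np.polyfit(s[k],o[k],1); e=o-np.polyval(c,s); k=abs(e)<max(.4,1.5*np.median(abs(e)))
    return np.linalg.norm(b-a),np.polyval(c,[0,1]).round(2),k.sum(),"angle %.4f"%(c[0]/np.linalg.norm(b-a))
if __name__=="__main__":
    for img,v,z in [("pics/scene2.png",[.5102,.3154,.413],.1075),("pics/scene3.png",[.5157,-.0468,-.311],.063),("pics/scene4.png",[.5152,-.0479,-.313],.0405),("pics/scene5.png",[.5181,-.0397,-.312],.032)]:
        for nm,x,y in [("right",9,100),]:
            P=place(v,[(x,y,0),(x,y,190)],z); print(img,nm,edge(img,"scene",*P))
        P=place(v,[(9,-100,190),(9,100,190)],z); print(img,"top near",edge(img,"scene",*P))
        P=place(v,[(9,-72,28),(9,72,28)],z); print(img,"low inner",edge(img,"scene",*P))
    for x,y in [(70,105),(-70,105)]:
        P=place(CAB,[(x,y,0),(x,y,232)]); print("cab",edge("pics/scene5.png","scene",*P))
E
python3 tilt.py
```

```text
pics/scene2.png right (np.float64(68.04549987814094), array([-1.69, -1.45]), np.int64(55), 'angle 0.0035')
pics/scene2.png top near (np.float64(89.57751249752448), array([-1.08,  5.15]), np.int64(40), 'angle 0.0695')
pics/scene2.png low inner (np.float64(58.128030636887345), array([ 9.09, -6.18]), np.int64(47), 'angle -0.2626')
pics/scene3.png right (np.float64(60.1348057585184), array([3.22, 3.18]), np.int64(49), 'angle -0.0006')
pics/scene3.png top near (np.float64(66.07011154369965), array([ 8.83, -1.48]), np.int64(34), 'angle -0.1560')
pics/scene3.png low inner (np.float64(44.695927087862536), array([ 0.22, -1.91]), np.int64(35), 'angle -0.0478')
pics/scene4.png right (np.float64(58.53483411648128), array([2.67, 2.96]), np.int64(46), 'angle 0.0050')
pics/scene4.png top near (np.float64(65.33978806517236), array([ 9.93, -7.52]), np.int64(38), 'angle -0.2670')
pics/scene4.png low inner (np.float64(44.25171601988485), array([-1.98, -0.76]), np.int64(33), 'angle 0.0275')
pics/scene5.png right (np.float64(58.04935772805722), array([3.01, 3.05]), np.int64(48), 'angle 0.0007')
pics/scene5.png top near (np.float64(65.69206895690536), array([10.44, -8.46]), np.int64(39), 'angle -0.2877')
pics/scene5.png low inner (np.float64(44.46721275666943), array([-2.96, -0.49]), np.int64(33), 'angle 0.0555')
cab (np.float64(70.97222301972837), array([-0.27, -0.45]), np.int64(48), 'angle -0.0026')
cab (np.float64(71.81426124194864), array([-2.17,  8.41]), np.int64(38), 'angle 0.1472')
```

```bash
C="python3 lat.py"
python3 -m pendant '[[0.003,0,0,0],[0,0,0,0],[0,0,0,0]]' 0 50 >/dev/null; $C
python3 -m pendant '[[0,0,-0.006,0],[0,0,-0.007,0],[-0.005,-0.006,0,0],[-0.006,-0.007,0,0],[-0.0038,-0.004,0,0],[0,0,0.006,0],[0,0,0.006,0],[0,0,0.001,0]]' >/dev/null; $C
python3 -m pendant '[[0,0,0,0],[0,0,0,0]]' >/dev/null; $C
```

```text
16.28 z 0.2030 xy [ 0.5181 -0.0388] Fz -2.9 Ftool xy [ 1.5 -0.2] T [ 0.02  0.14 -0.01]
16.95 z 0.2018 xy [ 0.497  -0.0471] Fz -3.9 Ftool xy [-0.1 -1.3] T [ 0.09 -0.08  0.  ]
17.12 z 0.2030 xy [ 0.4977 -0.0471] Fz -3.0 Ftool xy [-0.2  0. ] T [-0.06 -0.07  0.01]
```

```bash
C="python3 lat.py"; sed -i 's/>2.2/>1.7/' lat.py
python3 -m pendant '[[0.0005,0.0008,0,0],[0,0,0,0]]' >/dev/null;$C && python3 -m pendant '[[0,0.0008,0,0],[0,0,0,0]]' >/dev/null;$C && python3 -m pendant '[[0,0.0008,0,0],[0,0,0,0]]' >/dev/null;$C && python3 -m pendant '[[0,0.0008,0,0],[0,0,0,0]]' >/dev/null;$C && python3 -m pendant '[[0,0.0008,0,0],[0,0,0,0]]' >/dev/null;$C && python3 -m pendant '[[0,0.0008,0,0],[0,0,0,0]]' >/dev/null;$C && python3 -m pendant '[[0,0.0008,0,0],[0,0,0,0]]' >/dev/null;$C && python3 -m pendant '[[0,0.0008,0,0],[0,0,0,0]]' >/dev/null;$C && python3 -m pendant '[[0,0.0008,0,0],[0,0,0,0]]' >/dev/null;$C
```

```text
17.28 z 0.2033 xy [ 0.4989 -0.0469] Fz -4.1 Ftool xy [0.5 0.7] T [ 0.06 -0.07 -0.01]
17.45 z 0.2032 xy [ 0.4994 -0.0471] Fz -3.2 Ftool xy [ 0.5 -1. ] T [ 0.37 -0.02  0.13]
17.62 z 0.2031 xy [ 0.4999 -0.0472] Fz -2.9 Ftool xy [ 0.4 -3. ] T [0.76 0.19 0.29]
17.62 z 0.2031 xy [ 0.4999 -0.0472] Fz -2.9 Ftool xy [ 0.4 -3. ] T [0.76 0.19 0.29]
17.62 z 0.2031 xy [ 0.4999 -0.0472] Fz -2.9 Ftool xy [ 0.4 -3. ] T [0.76 0.19 0.29]
17.62 z 0.2031 xy [ 0.4999 -0.0472] Fz -2.9 Ftool xy [ 0.4 -3. ] T [0.76 0.19 0.29]
17.62 z 0.2031 xy [ 0.4999 -0.0472] Fz -2.9 Ftool xy [ 0.4 -3. ] T [0.76 0.19 0.29]
17.62 z 0.2031 xy [ 0.4999 -0.0472] Fz -2.9 Ftool xy [ 0.4 -3. ] T [0.76 0.19 0.29]
17.62 z 0.2031 xy [ 0.4999 -0.0472] Fz -2.9 Ftool xy [ 0.4 -3. ] T [0.76 0.19 0.29]
```

```bash
C="python3 lat.py"
python3 -m pendant '[[0,-0.002,0,0],[0,0,-0.006,0],[0,0,-0.006,0],[0,0.007,0,0],[0,0.007,0,0],[0,0,0,0],[0,0,0,0]]' >/dev/null; $C
python3 -c "
from h import *; go(.5122,-.0509,.213,-.312)"
```

```text
18.2 z 0.2150 xy [ 0.5119 -0.0515] Fz -4.4 Ftool xy [0.3 0.2] T [ 0.03 -0.08  0.  ]
t 18.2 tool [ 0.5119 -0.0515  0.215  -0.3135] F [ 0.28  0.19 -4.44] w 0.0174
[[0.0007, 0.0001, 0.002, np.float64(-0.0015)]]
```

```bash
C="python3 lat.py"
python3 -m pendant '[[0.0006,0.0001,0.003,0],[0,0,0,0],[0,0,0,0]]' >/dev/null; $C
python3 -m pendant '[[0,0,0.0015,0],[0,0,0,0]]' >/dev/null; $C;
python3 -m pendant '[[0,0,0.0007,0],[0,0,0,0]]' >/dev/null; $C && python3 -m pendant '[[0,0,0.0007,0],[0,0,0,0]]' >/dev/null; $C && python3 -m pendant '[[0,0,0.0007,0],[0,0,0,0]]' >/dev/null; $C
```

```text
18.45 z 0.2118 xy [ 0.5115 -0.0506] Fz -3.4 Ftool xy [0.4 0.9] T [ 0.08 -0.11 -0.04]
18.62 z 0.2105 xy [ 0.5116 -0.0506] Fz -3.7 Ftool xy [-0.3 -0.2] T [ 0.09 -0.13  0.04]
18.78 z 0.2099 xy [ 0.5117 -0.0506] Fz -3.9 Ftool xy [-0.2  0.9] T [ 0.07 -0.11  0.02]
18.95 z 0.2092 xy [ 0.5118 -0.0506] Fz -3.2 Ftool xy [-0.2  0.5] T [ 0.08 -0.1   0.01]
19.12 z 0.2085 xy [ 0.5118 -0.0506] Fz -3.6 Ftool xy [-0.3  0.4] T [ 0.01 -0.1   0.03]
```

```bash
C="python3 lat.py"
python3 -m pendant '[[0,0,0.0007,0],[0,0,0,0]]' >/dev/null; $C && python3 -m pendant '[[0,0,0.0007,0],[0,0,0,0]]' >/dev/null; $C && python3 -m pendant '[[0,0,0.0008,0],[0,0,0,0]]' >/dev/null; $C && python3 -m pendant '[[0,0,0.0008,0],[0,0,0,0]]' >/dev/null; $C && python3 -m pendant '[[0,0,0.0008,0],[0,0,0,0]]' >/dev/null; $C && python3 -m pendant '[[0,0,0.0008,0],[0,0,0,0]]' >/dev/null; $C
```

```text
19.28 z 0.2078 xy [ 0.5118 -0.0506] Fz -3.5 Ftool xy [0.4 0.5] T [ 0.06 -0.06  0.05]
19.45 z 0.2071 xy [ 0.5118 -0.0506] Fz -3.7 Ftool xy [-0.8  1. ] T [ 0.01 -0.09  0.01]
19.62 z 0.2063 xy [ 0.5117 -0.0506] Fz -3.7 Ftool xy [ 0.  -0.3] T [ 0.03 -0.07  0.03]
19.78 z 0.2055 xy [ 0.5117 -0.0506] Fz -3.4 Ftool xy [-0. -0.] T [ 0.01 -0.09  0.03]
19.95 z 0.2047 xy [ 0.5118 -0.0506] Fz -4.2 Ftool xy [-0.  -0.6] T [-0.01 -0.06  0.04]
20.12 z 0.2039 xy [ 0.5118 -0.0506] Fz -3.1 Ftool xy [-0.1 -0.6] T [ 0.05 -0.07  0.07]
```

```bash
C="python3 lat.py"; sed -i 's/>1.7/>2.5/' lat.py
python3 -m pendant '[[0,0,0.0012,0],[0,0,0.0012,0],[0,0,0.0012,0],[0,0,0,0]]' >/dev/null; $C && python3 -m pendant '[[0,0,0.0012,0],[0,0,0.0012,0],[0,0,0.0012,0],[0,0,0,0]]' >/dev/null; $C && python3 -m pendant '[[0,0,0.0012,0],[0,0,0.0012,0],[0,0,0,0]]' >/dev/null; $C && python3 -m pendant '[[0,0,0.001,0],[0,0,0.001,0],[0,0,0,0]]' >/dev/null; $C && python3 -m pendant '[[0,0,0.0008,0],[0,0,0,0]]' >/dev/null; $C && python3 -m pendant '[[0,0,0.0008,0],[0,0,0,0]]' >/dev/null; $C && python3 -m pendant '[[0,0,0.0008,0],[0,0,0,0]]' >/dev/null; $C
```

```text
20.45 z 0.2001 xy [ 0.5117 -0.0506] Fz -2.6 Ftool xy [ 0.3 -0.5] T [ 0.06 -0.05  0.01]
20.78 z 0.1965 xy [ 0.5117 -0.0506] Fz -3.6 Ftool xy [-0.4  0. ] T [ 0.09 -0.12  0.01]
21.03 z 0.1941 xy [ 0.5117 -0.0506] Fz -4.2 Ftool xy [ 0. -1.] T [ 0.02 -0.08 -0.  ]
21.28 z 0.1922 xy [ 0.5117 -0.0506] Fz -3.7 Ftool xy [ 0.3 -0.2] T [ 0.06 -0.11  0.01]
21.45 z 0.1915 xy [ 0.5118 -0.0506] Fz -4.1 Ftool xy [-0.1 -0.3] T [ 0.04 -0.12 -0.07]
21.62 z 0.1908 xy [ 0.5118 -0.0506] Fz -3.0 Ftool xy [0.1 0.8] T [-0.01 -0.11 -0.03]
21.78 z 0.1902 xy [ 0.512  -0.0505] Fz -0.8 Ftool xy [-0.3 -1. ] T [ 0.19 -0.15  0.06]
```

```bash
C="python3 lat.py"
python3 -m pendant '[[0,0,0.0003,0],[0,0,0,0],[0,0,0,0]]' >/dev/null; $C
python3 -m pendant '[[0,0,0,0],[0,0,0,0],[0,0,0,0],[0,0,0,0],[0,0,0,0],[0,0,0,0]]' 0.7
python3 -m pendant '[[0,0,-0.01,0],[0,0,-0.02,0],[0,0,-0.03,0],[0,0,-0.02,0],[0,0,0,0],[0,0,0,0],[0,0,0,0]]'
python3 - <<'E'
from bench import r
from h import *
import cv2
for c in ("scene","wrist"):
    d=r.camera(c); cv2.imwrite(f"pics/{c}6.png",d["img"][:,:,::-1])
a=cv2.imread("pics/scene6.png")[110:230,240:360];b=cv2.imread("pics/wrist6.png")
cv2.imwrite("pics/m6.png",np.hstack([cv2.resize(a,(400,400),interpolation=cv2.INTER_CUBIC),b[:,100:500]]))
S=r.read_state(); print(tool(S)[0],S["ft_force"],S["joint_positions"].round(2))
E
```

```text
22.03 z 0.1901 xy [ 0.5121 -0.0505] Fz 0.7 Ftool xy [ 0.5 -1.8] T [ 0.21 -0.2   0.05]
time: 22.53
ee_pos: [0.5118, -0.0507, 0.1897]
eef_rot: [0.809, 0.588, 0.0, -0.0]
ft_force: [-0.0, -0.2, 0.0]
width: 0.0497
grip_force: 0.0
time: 23.12
ee_pos: [0.5116, -0.0506, 0.2695]
eef_rot: [0.809, 0.588, -0.0, -0.0]
ft_force: [-0.3, -0.1, -0.2]
width: 0.0611
grip_force: 0.0
[ 0.51131401 -0.05059962  0.26889798 -0.31295332] [-0.46608509 -0.6848      0.7933248 ] [-0.49  0.06  0.53  1.72 -0.03  1.37 -0.27]
```

View pics/m6.png

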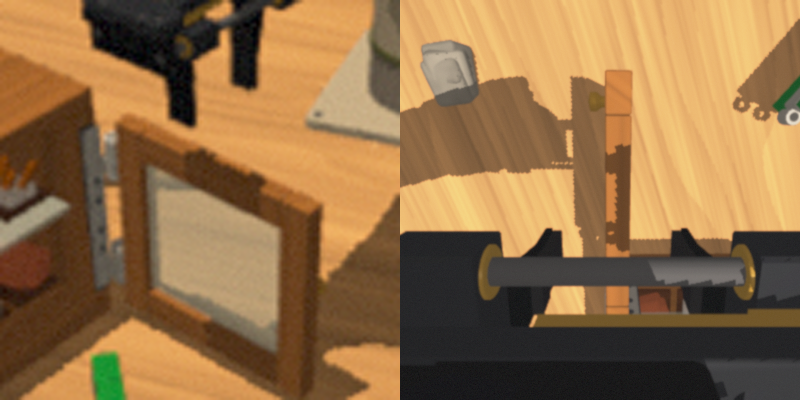

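```bash
C="python3 lat.py"
python3 -m pendant '[[0.01,-0.01,0,0],[0.015,-0.017,0,0],[0.015,-0.017,0,0],[0,-0.003,0.015,0],[0,0,0.025,0],[0,0,0.025,0],[0,0,0.009,0],[0,0,0,0]]' 0 10
python3 -m pendant '[[0,0.006,0,0],[0,0.008,0,0],[0,0.006,0,0],[0.0012,0.009,0,0.06],[0.0012,0.009,0,0.06],[0,0,0,0]]' ; $C
```

```text
time: 23.88
ee_pos: [0.4778, 0.0017, 0.1934]
eef_rot: [0.809, 0.588, -0.002, -0.001]
ft_force: [-0.6, 0.1, 0.7]
width: 0.0153
grip_force: 0.0
time: 24.38
ee_pos: [0.5182, -0.0087, 0.1966]
eef_rot: [0.843, 0.537, 0.001, 0.001]
ft_force: [0.4, 0.1, -0.2]
width: 0.0006
grip_force: 0.0
24.38 z 0.1966 xy [ 0.5182 -0.0087] Fz -0.2 Ftool xy [0.2 0.4] T [ 0.08 -0.11 -0.02]
```

```bash
C="python3 lat.py"
python3 -m pendant '[[0.0012,0.009,0,0.06],[0.0012,0.009,0,0.06],[0.0012,0.009,0,0.06],[0.0012,0.009,0,0.06],[0.0012,0.009,0,0.06],[0.0012,0.009,0,0.06],[0.0012,0.009,0,0.06],[0.0012,0.009,0,0.06]]' >/dev/null; $C; python3 -m pendant '[[0.0012,0.009,0,0.06],[0.0012,0.009,0,0.06],[0.0012,0.009,0,0.06],[0.0012,0.009,0,0.06],[0.0012,0.009,0,0.06],[0.0012,0.009,0,0.06],[0.0012,0.009,0,0.06],[0,0,0,0]]' >/dev/null; $C
python3 - <<'E'
from h import *
from bench import r
H=np.array([.478,-.1554]); p=tool(r.read_state())[0]; d=p[:2]-H
th=np.arctan2(d[1],d[0])-np.arctan2(150,-24); print("door angle rel cab",th-CAB[2],"radius",np.hypot(*d), "tool rel", p[3]-CAB[2])
E
```

```text
25.05 z 0.1963 xy [ 0.5797 -0.0433] Fz 0.0 Ftool xy [-0.3 -0.4] T [ 0.08 -0.1  -0.02]
25.72 z 0.1962 xy [ 0.6156 -0.0968] Fz -0.4 Ftool xy [0.1 0.2] T [-0.04 -0.16  0.01]
door angle rel cab 0.5564825138099618 radius 0.14956828515607196 tool rel 0.54750037999279
```

```bash
C="python3 lat.py"
python3 -m pendant '[[0.0012,0.009,0,0.06],[0.0012,0.009,0,0.06],[0.0012,0.009,0,0.06],[0.0012,0.009,0,0.06],[0.0012,0.009,0,0.06],[0.0012,0.008,0,0.05],[0.0008,0.006,0,0.04],[0,0,0,0]]' >/dev/null; $C; python3 -m pendant '[[0.0006,0.0045,0,0.03],[0.0004,0.003,0,0.02],[0.0004,0.003,0,0.02],[0,0,0,0]]' >/dev/null; $C
python3 - <<'E'
from h import *
from bench import r
import cv2
H=np.array([.478,-.1554]); p=tool(r.read_state())[0]; d=p[:2]-H
th=np.arctan2(d[1],d[0])-np.arctan2(150,-24); print("door angle rel cab",th-CAB[2],"radius",np.hypot(*d), "tool rel", p[3]-CAB[2])
E
```

```text
26.38 z 0.1960 xy [ 0.627  -0.1539] Fz -0.4 Ftool xy [0.1 0.5] T [-0.07 -0.18  0.04]
26.72 z 0.1958 xy [ 0.6266 -0.164 ] Fz 0.2 Ftool xy [-0.1  0.2] T [-0.08 -0.17  0.04]
door angle rel cab 0.09586835721091957 radius 0.14880823832316867 tool rel 0.0888635302907883
```

```bash
C="python3 lat.py"
python3 -m pendant '[[0.0004,0.003,0,0.02],[0.0004,0.003,0,0.02],[0,0,0,0]]' >/dev/null; $C && python3 -m pendant '[[0.0002,0.002,0,0.015],[0,0,0,0]]' >/dev/null; $C && python3 -m pendant '[[0.0002,0.002,0,0.015],[0,0,0,0]]' >/dev/null; $C && python3 -m pendant '[[0,0.0015,0,0.01],[0,0,0,0]]' >/dev/null; $C && python3 -m pendant '[[0,0.0015,0,0.01],[0,0,0,0]]' >/dev/null; $C && python3 -m pendant '[[0,0.0015,0,0],[0,0,0,0]]' >/dev/null; $C && python3 -m pendant '[[0,0.0015,0,0],[0,0,0,0]]' >/dev/null; $C
```

```text
26.97 z 0.1958 xy [ 0.6259 -0.1702] Fz -0.2 Ftool xy [-0.3 -0.2] T [-0.09 -0.16 -0.04]
26.97 z 0.1958 xy [ 0.6259 -0.1702] Fz -0.2 Ftool xy [-0.3 -0.2] T [-0.09 -0.16 -0.04]
26.97 z 0.1958 xy [ 0.6259 -0.1702] Fz -0.2 Ftool xy [-0.3 -0.2] T [-0.09 -0.16 -0.04]
26.97 z 0.1958 xy [ 0.6259 -0.1702] Fz -0.2 Ftool xy [-0.3 -0.2] T [-0.09 -0.16 -0.04]
26.97 z 0.1958 xy [ 0.6259 -0.1702] Fz -0.2 Ftool xy [-0.3 -0.2] T [-0.09 -0.16 -0.04]
26.97 z 0.1958 xy [ 0.6259 -0.1702] Fz -0.2 Ftool xy [-0.3 -0.2] T [-0.09 -0.16 -0.04]
26.97 z 0.1958 xy [ 0.6259 -0.1702] Fz -0.2 Ftool xy [-0.3 -0.2] T [-0.09 -0.16 -0.04]
```

The stop rule's Fz term was meant for the loaded gripper; fixing it and carrying on.

```bash
C="python3 lat.py"; sed -i 's/ or F\[2\]>-1//' lat.py
python3 -m pendant '[[0.0002,0.002,0,0.015],[0,0,0,0]]' >/dev/null; $C && python3 -m pendant '[[0.0002,0.002,0,0.015],[0,0,0,0]]' >/dev/null; $C && python3 -m pendant '[[0,0.0015,0,0.01],[0,0,0,0]]' >/dev/null; $C && python3 -m pendant '[[0,0.0015,0,0.01],[0,0,0,0]]' >/dev/null; $C && python3 -m pendant '[[0,0.0015,0,0],[0,0,0,0]]' >/dev/null; $C && python3 -m pendant '[[0,0.0015,0,0],[0,0,0,0]]' >/dev/null; $C
```

```text
27.13 z 0.1957 xy [ 0.6257 -0.1718] Fz -1.3 Ftool xy [-0.5  0.2] T [-0.01 -0.17 -0.07]
27.3 z 0.1957 xy [ 0.6253 -0.1738] Fz -0.0 Ftool xy [-0.5 -0.2] T [-0.05 -0.18 -0.02]
27.47 z 0.1957 xy [ 0.6249 -0.1751] Fz -0.1 Ftool xy [0.7 0.2] T [-0.02 -0.17 -0.03]
27.63 z 0.1957 xy [ 0.6244 -0.1766] Fz -0.1 Ftool xy [-0.4  0.5] T [-0.03 -0.16 -0.02]
27.8 z 0.1957 xy [ 0.624 -0.178] Fz -0.9 Ftool xy [-0.1 -0.2] T [-0.   -0.16 -0.01]
27.97 z 0.1957 xy [ 0.6235 -0.1795] Fz -0.2 Ftool xy [ 0.5 -0.6] T [ 0.03 -0.13 -0.02]
```

```bash
C="python3 lat.py"
python3 -m pendant '[[0,0.0012,0,0],[0,0,0,0]]' >/dev/null; $C && python3 -m pendant '[[0,0.0012,0,0],[0,0,0,0]]' >/dev/null; $C && python3 -m pendant '[[0,0.0012,0,0],[0,0,0,0]]' >/dev/null; $C && python3 -m pendant '[[0,0.0012,0,0],[0,0,0,0]]' >/dev/null; $C
python3 - <<'E'
from bench import r
import cv2,numpy as np
for c in ("scene","side"): cv2.imwrite(f"pics/{c}7.png",r.camera(c)["img"][:,:,::-1])
a=cv2.imread("pics/scene7.png")[120:240,180:300];b=cv2.imread("pics/side7.png")[210:340,200:330]
cv2.imwrite("pics/m7.png",np.hstack([cv2.resize(x,(400,400),interpolation=cv2.INTER_CUBIC) for x in (a,b)]))
E
```

```text
28.13 z 0.1957 xy [ 0.6232 -0.1805] Fz 0.1 Ftool xy [ 0.3 -0.6] T [-0.09 -0.14 -0.03]
28.3 z 0.1957 xy [ 0.6228 -0.1817] Fz -0.2 Ftool xy [0.1 0.5] T [-0.02 -0.14 -0.  ]
28.47 z 0.1957 xy [ 0.6224 -0.1828] Fz -0.4 Ftool xy [-0.9 -0.9] T [-0.06 -0.08 -0.01]
28.63 z 0.1957 xy [ 0.6221 -0.184 ] Fz -0.2 Ftool xy [-0.5 -0. ] T [-0.08 -0.15  0.01]
```

View pics/m7.png

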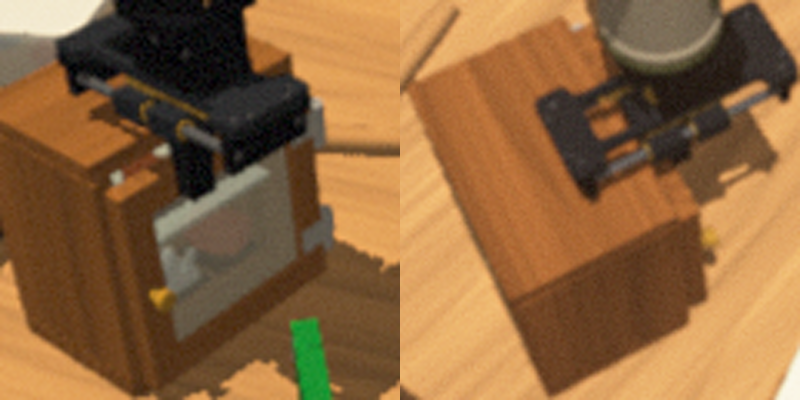

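```bash
C="python3 lat.py"
python3 -m pendant '[[0,0.001,0,0],[0,0,0,0]]' >/dev/null; $C && python3 -m pendant '[[0,0.001,0,0],[0,0,0,0]]' >/dev/null; $C && python3 -m pendant '[[0,0.001,0,0],[0,0,0,0]]' >/dev/null; $C && python3 -m pendant '[[0,0.001,0,0],[0,0,0,0]]' >/dev/null; $C && python3 -m pendant '[[0,0.001,0,0],[0,0,0,0]]' >/dev/null; $C && python3 -m pendant '[[0,0.001,0,0],[0,0,0,0]]' >/dev/null; $C
```

```text
28.9 z 0.1957 xy [ 0.6218 -0.1849] Fz 0.4 Ftool xy [ 0.1 -0.3] T [-0.01 -0.1   0.02]
29.07 z 0.1957 xy [ 0.6215 -0.1857] Fz -1.0 Ftool xy [ 0.3 -0.5] T [ 0.02 -0.14 -0.01]
29.23 z 0.1957 xy [ 0.6215 -0.1859] Fz 1.2 Ftool xy [ 0.1 -3. ] T [ 0.48 -0.09  0.04]
29.23 z 0.1957 xy [ 0.6215 -0.1859] Fz 1.2 Ftool xy [ 0.1 -3. ] T [ 0.48 -0.09  0.04]
29.23 z 0.1957 xy [ 0.6215 -0.1859] Fz 1.2 Ftool xy [ 0.1 -3. ] T [ 0.48 -0.09  0.04]
29.23 z 0.1957 xy [ 0.6215 -0.1859] Fz 1.2 Ftool xy [ 0.1 -3. ] T [ 0.48 -0.09  0.04]
```

```bash
python3 -m pendant '[[0,-0.004,0,0],[0,-0.01,0,0],[0,-0.015,0,0],[0,-0.01,-0.01,0],[0,0,-0.03,0],[0,0,-0.04,0],[0,0,0,0],[0,0,0,0]]'
python3 - <<'E'
from bench import r
from h import *
from tilt import edge
import cv2
for c in ("scene","side"): cv2.imwrite(f"pics/{c}8.png",r.camera(c)["img"][:,:,::-1])
a=cv2.imread("pics/scene8.png")[120:240,180:300];b=cv2.imread("pics/side8.png")[210:340,200:330]
cv2.imwrite("pics/m8.png",np.hstack([cv2.resize(x,(400,400),interpolation=cv2.INTER_CUBIC) for x in (a,b)]))
E
```

```text
time: 29.9
ee_pos: [0.6347, -0.1488, 0.2789]
eef_rot: [0.988, -0.155, 0.002, -0.0]
ft_force: [0.7, 0.2, -0.9]
width: 0.0005
grip_force: 0.0
```

View pics/m8.png

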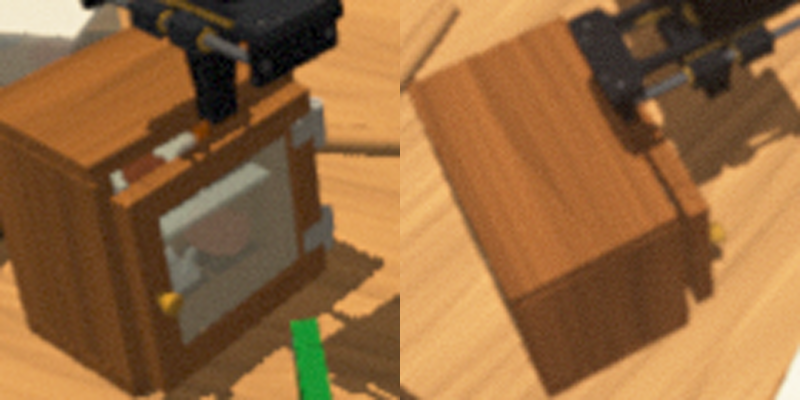

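```bash
cat > knob.py <<'E'
from bench import r
from h import *
import cv2
def knob(im,x0,y0,w=24):
    h=cv2.cvtColor(im[y0-w:y0+w,x0-w:x0+w],cv2.COLOR_BGR2HSV).astype(int)
    m=((h[...,0]>18)&(h[...,0]<32)&(h[...,1]>150)&(h[...,2]>90)).astype(np.uint8)
    n,l,s,c=cv2.connectedComponentsWithStats(m)
    if n<2: return None
    i=1+np.argmax(s[1:,4]); return (c[i]+[x0-w,y0-w]).round(2),s[i,4]
ims={f"{c}{k}":cv2.imread(f"pics/{c}{k}.png") for c in("scene","side") for k in(7,8)}
for c in("scene","side"): ims[c+" now"]=r.camera(c)["img"][:,:,::-1].copy()
for k,im in ims.items(): print(k,knob(im,*((230,210) if "scene" in k else (302,287))))
H=np.array([.478,-.1554])
for a in (-.06,-.04,-.02,0,.02,.04,.06,.08,.1):
    P=place([0,0,CAB[2]+a],[(-22,196,115)])+[*H,0]; print(a,[proj(CAM[c],P)[0].round(1).tolist() for c in CAM])
E
python3 knob.py
```

```text
scene7 (array([227.96, 209.43]), np.int32(23))
scene8 (array([230.04, 210.27]), np.int32(26))
side7 (array([300.71, 286.71]), np.int32(7))
side8 (array([303.  , 285.12]), np.int32(8))
scene now (array([230.29, 210.39]), np.int32(31))
side now (array([302.43, 285.43]), np.int32(7))
-0.06 [[225.8, 207.2], [296.6, 288.6]]
-0.04 [[226.9, 207.7], [297.9, 287.9]]
-0.02 [[228.1, 208.3], [299.1, 287.1]]
0 [[229.2, 208.8], [300.4, 286.3]]
0.02 [[230.4, 209.3], [301.7, 285.4]]
0.04 [[231.6, 209.8], [302.9, 284.6]]
0.06 [[232.8, 210.3], [304.1, 283.7]]
0.08 [[234.1, 210.8], [305.2, 282.8]]
0.1 [[235.3, 211.3], [306.4, 281.9]]
```

```bash
python3 -m pendant '[[0,-0.01,-0.02,0],[0,-0.01,-0.02,0],[0,0,0,0],[0,0,0,0],[0,0,0,0],[0,0,0,0],[0,0,0,0],[0,0,0,0]]' | head -2; python3 knob.py | grep now
```

```text
time: 30.77
ee_pos: [0.639, -0.1307, 0.3151]
scene now (array([230.  , 210.27]), np.int32(26))
side now (array([302.8, 284.9]), np.int32(10))
```

The door is at rest, about 0.02 to 0.03 rad from the cabinet front, inside the 0.08 rad limit.

```bash
python3 -c "
from bench import r
print(r.close_job())"
```

```text
the job is handed in; nothing more can be done
None
```

The door is hung with both knuckles home on their pins, let go while open about 90° and swung shut; it rebounded slightly off the stop and rests about 0.02–0.03 rad (1–2°) open by camera estimate, inside the 4.6° limit; handed in at about 31 s, no verdict shown.

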